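# Repack the dashboard repair kit case

### The arm

A 6-joint arm with a two-finger parallel gripper is mounted at the origin on the work surface. World frame = base frame: x ahead of the robot, y to its left, z up, the work surface at z = 0. Lengths are in m, angles in rad, forces in N, time in s.
With the tool pointing down it reaches from about 0.25 to 0.725 m from the base axis. Payload 4 kg.
Tool frame: the origin (TCP) lies midway between the tips of the shut fingers; the grasp point (between the pads) lies 19 mm behind it; z points along the fingers, x is the direction in which the jaws open and shut, and the axes are right-handed (so a half turn about z gives the same grasp; the last joint's range is limited). The gripper opens to 85 mm and grips with 20 to 120 N. Pads are 22 mm wide; open, the fingers measure 114 mm over their backs; the gripper's body (76 mm by 85 mm) begins 54 mm behind the grasp point. The pads swing forward as they close: fully open they stand 13 mm farther back than shut.
Start: joints at [-1.252, 0.241, 0.005, 1.335, 0, 1.571], TCP at [0.157, -0.475, 0.209] pointing down, gripper open.
Joint ranges: [-2.72, 2.72], [-1.05, 1.87], [-1.09, 1.28], [-1.99, 2.15], [-1.42, 1.44], [-3.14, 3.14]. Speed limits (rad/s): [2.79, 2.79, 3.14, 3.14, 3.14, 3.14].

### API

Orientations are given as a unit quaternion [w, x, y, z].
In Python, from plant import ctrl gives the robot as it stands. Calls block until the motion is done:
- ctrl.move_pose(position, orientation): joint-space move of the TCP to a pose.
- ctrl.move_l(position, vel=0.15, orientation=None): straight line of the TCP; orientation=None keeps the orientation; vel is the mean speed in m/s.
- ctrl.move_j(angles): joint-space move.
- ctrl.set_gripper(opening, force=None): finger opening in m; force is the grip in N (None keeps the last); returns when the fingers have stopped.
- ctrl.hold(seconds).
- ctrl.inverse_kinematics(position, orientation): joint angles nearest the present ones, or None.
- ctrl.capture(name): name is "scene" or "top" or "wrist"; returns a dict with "pixels" (480x640x3 uint8, red, green, blue), "intrinsics" (3x3 intrinsics, pixels), "cam_to_world" (4x4, takes a point from camera to world coordinates); the wrist camera has in their place "hand_eye" (4x4, takes a point from camera to tool coordinates, whose origin is the TCP and whose axes are the tool frame's). Camera axes: x right, y up, looking along -z (the intrinsics and any distortion apply to the point x, -y, -z); pixel columns grow to the right and rows downward; lengths in m; the calibration is good to about 2 mm. A picture is of the moment at which its call begins: read the wrist's pose just before it. There is no depth.
A pose or a line that the arm cannot do raises ctrl.Unreachable and nothing moves.
- ctrl.job_done(): hands the job in, once; it reports no verdict.
Readings, each from a call of its own:
- ctrl.current_time(): time.
- ctrl.current_joints(): joint angles.
- ctrl.current_dq(): joint speeds.
- ctrl.current_joint_efforts(): joint torques, N m.
- ctrl.current_tcp_pos(): TCP position.
- ctrl.current_orientation(): TCP orientation.
- ctrl.current_contact_force(): force on the tool from outside, world axes, zero at the start.
- ctrl.current_torque(): the same for the moment, N m.
- ctrl.current_gripper_width(): finger opening in m.
Only numpy, scipy, OpenCV 4.12 (cv2) and the standard library are available. Lean on these libraries where they do the work, as an engineer would, in place of code of your own. Each camera call takes 0.05 s, during which the arm holds its last target.

### The job

Correct and fill the open repair kit case: first take out the narrow relay that was wrongly packed in the square compartment and put it in the small open aluminium tray, and then put the cube relay in the square compartment in its stead. Put the large knob in the round compartment and the long finned module in the long compartment too (at any time), each seated on the compartment's floor and the same way up as it stands now; leave the small knob and the short module standing where they are on the bench.

Things in the scene. Friction and masses are not known exactly. Their poses are not given: they have to be found in the camera images.
- pocket_round: fixed grey insert 100 (x) x 80 (y) x 14 mm in the black kit case; at its centre a recess, round, 59 mm in diameter, 10 mm deep. Origin: centre of the underside (recess floor 4 mm, top 14 mm above it); z up. The 3 inserts stand side by side along y, 84 mm apart, in any order; the case rim is 2 mm higher than they are, its lid lies open flat behind.
- pocket_square: fixed grey insert 100 (x) x 80 (y) x 14 mm in the black kit case; at its centre a recess, square, 45 x 45 mm, 10 mm deep. At the start the narrow relay stands in this recess. Origin: centre of the underside (recess floor 4 mm, top 14 mm above it); z up. The 3 inserts stand side by side along y, 84 mm apart, in any order; the case rim is 2 mm higher than they are, its lid lies open flat behind.
- pocket_long: fixed grey insert 100 (x) x 80 (y) x 14 mm in the black kit case; at its centre a recess, oblong, 85 mm along x by 55 mm along y, 10 mm deep. Origin: centre of the underside (recess floor 4 mm, top 14 mm above it); z up. The 3 inserts stand side by side along y, 84 mm apart, in any order; the case rim is 2 mm higher than they are, its lid lies open flat behind.
- reject_tray: small open aluminium tray, fixed, 100 (x) x 90 (y) x 22 mm high, walls and floor 3 mm thick. Origin: centre of its underside; z up.
- knob_large_c (a point): the large black control knob, loose, 34 mm tall: a skirt 44 mm in diameter and 6 mm high at the bottom, above it (from 8 mm up) a plain cylinder 36 mm in diameter; bright top with a white pointer. Point: on its axis, half-way up (17 mm above its underside); z up. About 30 g.
- relay_cube_c (a point): the cube relay, loose: a black body 28 x 28 mm and 30 mm high with brass blades standing 8 mm out of its top. Point: centre of the body (15 mm above its underside); z up to the blades, x and y square to its sides. About 35 g.
- relay_narrow_c (a point): the narrow relay (the wrongly packed one), loose: a black body 26 mm (x) by 15 mm (y) and 30 mm high with brass blades standing 8 mm out of its top. Point: centre of the body (15 mm above its underside); z up. It stands in the square recess at the start. About 20 g.
- module_long_c (a point): the long control module, loose: aluminium block with fins along its top and a black connector at its +x end, 70 mm (x, connector included) by 40 mm (y), 32 mm high. Point: centre of that box (16 mm above its underside); z up. Either end may point either way in its compartment. About 100 g.
- knob_small_c (a point): look-alike that stays on the bench: small black knob, loose, 30 mm in diameter, 26 mm tall. Point: on its axis, half-way up (13 mm above its underside); z up.
- module_short_c (a point): look-alike that stays on the bench: short finned aluminium module, loose, 44 mm (x, connector included) by 40 mm (y), 32 mm high. Point: its centre (16 mm above its underside); z up.
Mind the look-alikes: they are no part of the job. Of the things like the reject_tray, leave any that is yellow; of the rest the smaller one is meant. Leave any red look-alike of the part that bears module_short_c alone.

How it is judged:
By the outcome, as a careful person would: the job done as asked, in the order asked, and still so for the second after the job is handed in, with the robot touching nothing.
It also fails if it takes over 106 s, if anything falls off the work surface, if the arm or the gripper's body presses on something with over 40 N, if the wrist force passes 120 N, or if a joint passes its speed limit or range.

## Working session

There is one attempt and no reset: what is moved stays moved. The work goes in short steps, each a Python script; the robot and the scene stay as the last script left them, time stands still between calls to the robot, and variables do not carry over. Pictures are saved under pics/ and viewed, and the job is handed in when it is done.

```bash
ls; mkdir -p pics; python3 - <<'E'
from plant import ctrl
import cv2,numpy as np
for n in ["scene","top","wrist"]:
    c=ctrl.capture(n)
    cv2.imwrite(f"pics/{n}0.png",c["pixels"][:,:,::-1])
    print(n,[k for k in c]); print(np.round(c["intrinsics"],2)); print(np.round(c.get("cam_to_world",c.get("hand_eye")),4))
    for k in c:
        if k not in("pixels","intrinsics","cam_to_world","hand_eye"):print(k,c[k])
print(ctrl.current_time(),ctrl.current_orientation(),ctrl.current_tcp_pos())
E
```

```text
pics
scene ['pixels', 'intrinsics', 'cam_to_world']
[[489.67   0.   314.87]
 [  0.   489.67 237.11]
 [  0.     0.     1.  ]]
[[ 0.8495 -0.3239  0.4164  0.9192]
 [ 0.5273  0.547  -0.6502 -0.5754]
 [-0.0172  0.7719  0.6355  0.7132]
 [ 0.      0.      0.      1.    ]]
top ['pixels', 'intrinsics', 'cam_to_world']
[[530.71   0.   314.71]
 [  0.   530.71 235.84]
 [  0.     0.     1.  ]]
[[-0.0441  0.9733 -0.2253  0.1769]
 [-0.999  -0.0441  0.0048  0.1262]
 [-0.0052  0.2252  0.9743  1.34  ]
 [ 0.      0.      0.      1.    ]]
wrist ['pixels', 'intrinsics', 'hand_eye']
[[399.01   0.   323.55]
 [  0.   399.01 240.4 ]
 [  0.     0.     1.  ]]
[[ 1.000e+00 -1.000e-03  1.600e-03  2.000e-04]
 [-5.000e-04 -9.521e-01 -3.058e-01 -7.860e-02]
 [ 1.900e-03  3.058e-01 -9.521e-01 -1.644e-01]
 [ 0.000e+00  0.000e+00  0.000e+00  1.000e+00]]
0.15 [-4.61662152e-04  8.10375206e-01 -5.85910734e-01 -6.51980169e-04] [ 0.15655401 -0.47433679  0.20821403]
```

View pics/top0.png

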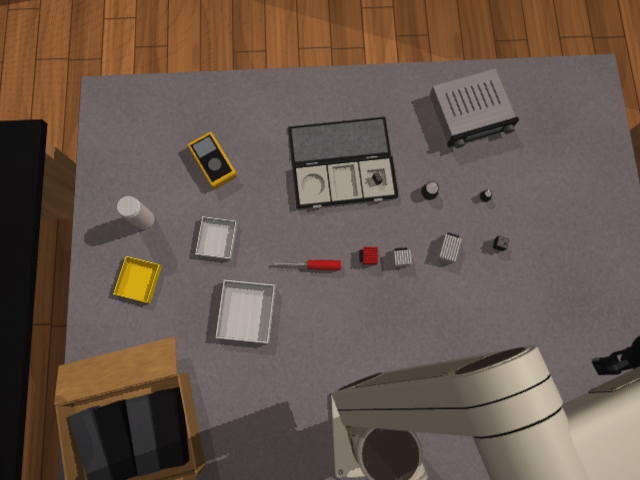

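View pics/scene0.png

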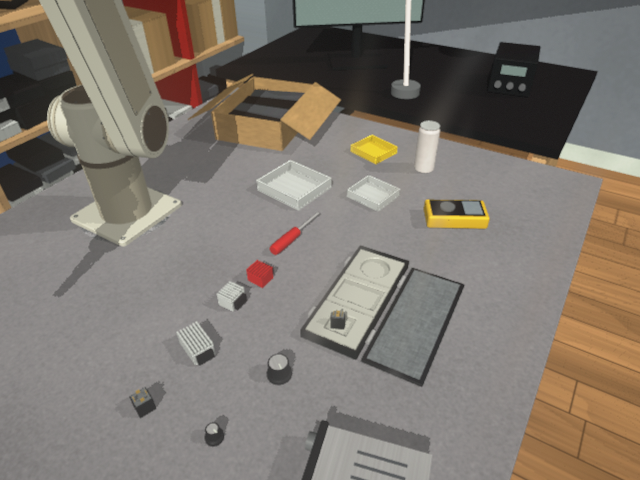

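View pics/wrist0.png

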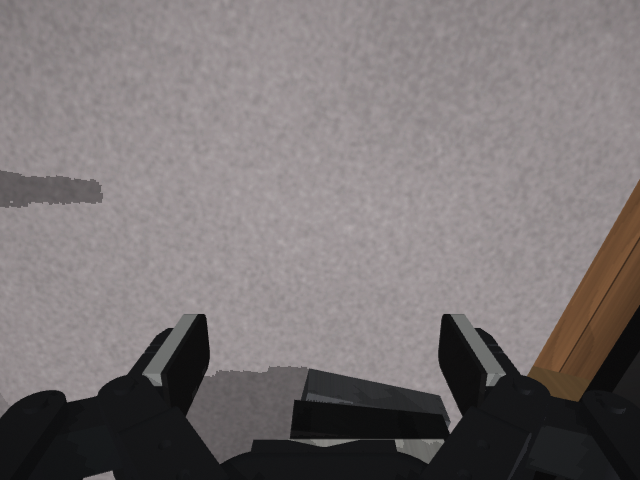

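The top view shows the kit case at about (343,180), with round, long and square recesses from left to right. The narrow relay is in the square recess at (377,178). The small aluminium tray is at (216,239), the large knob at (430,190), the small knob at (486,195) and the cube relay at (501,243). The long module is at (451,247), the short one at (402,257) and the red look-alike at (370,256).

```bash
cat > h.py <<'E'
from plant import ctrl
import cv2,numpy as np
from scipy.spatial.transform import Rotation as R
def q2R(q): return R.from_quat([q[1],q[2],q[3],q[0]])
def down(yaw):
    # tool z down, tool x at angle yaw in world
    c,s=np.cos(yaw),np.sin(yaw)
    M=np.array([[c,s,0],[s,-c,0],[0,0,-1.]])
    q=R.from_matrix(M).as_quat(); return np.array([q[3],q[0],q[1],q[2]])
def pix(K,T,uv,z):
    uv=np.atleast_2d(uv).astype(float)
    d=np.c_[(uv[:,0]-K[0,2])/K[0,0],-(uv[:,1]-K[1,2])/K[1,1],-np.ones(len(uv))]@T[:3,:3].T
    o=T[:3,3]; return o+d*((z-o[2])/d[:,2])[:,None]
def proj(K,T,P):
    P=np.atleast_2d(P); c=(P-T[:3,3])@T[:3,:3]
    return np.c_[K[0,0]*c[:,0]/-c[:,2]+K[0,2],-K[1,1]*c[:,1]/-c[:,2]+K[1,2]]
def cap(n,fn=None):
    p=ctrl.current_tcp_pos();q=ctrl.current_orientation()
    c=ctrl.capture(n)
    if n=="wrist":
        W=np.eye(4);W[:3,:3]=q2R(q).as_matrix();W[:3,3]=p;T=W@c["hand_eye"]
    else:T=c["cam_to_world"]
    im=np.ascontiguousarray(c["pixels"][:,:,::-1])
    if fn:
        cv2.imwrite(f"pics/{fn}.png",im); np.savez(f"pics/{fn}.npz",K=c["intrinsics"],T=T)
    return im,c["intrinsics"],T
E
python3 - <<'E'
from h import *
im=cv2.imread("pics/top0.png"); c=ctrl.capture("top");K,T=c["intrinsics"],c["cam_to_world"]
for n,u,v,z in [("tray",216,239,.02),("kn",431,187,.034),("sm",486,194,.026),("cube",501,243,.03),("ml",451,246,.032),("ms",402,256,.032),("nr",377,178,.034),("round",313,184,.014),("long",344,181,.014),("sq",376,178,.014),("c1",290,121,.016),("c2",386,118,.016),("c3",299,207,.016),("c4",397,199,.016)]:
    print(n,np.round(pix(K,T,(u,v),z)[0],3))
cv2.imwrite("pics/topz.png",cv2.resize(im[110:280,270:520],(800,544),interpolation=cv2.INTER_CUBIC))
E
```

```text
tray [0.485 0.372 0.02 ]
kn [ 0.594 -0.185  0.034]
sm [ 0.571 -0.327  0.026]
cube [ 0.44  -0.349  0.03 ]
ml [ 0.438 -0.222  0.032]
ms [ 0.418 -0.096  0.032]
nr [ 0.625 -0.048  0.034]
round [0.623 0.118 0.014]
long [0.628 0.036 0.014]
sq [ 0.632 -0.048  0.014]
c1 [0.803 0.172 0.016]
c2 [ 0.8   -0.087  0.016]
c3 [0.562 0.157 0.016]
c4 [ 0.571 -0.098  0.016]
```

View pics/topz.png

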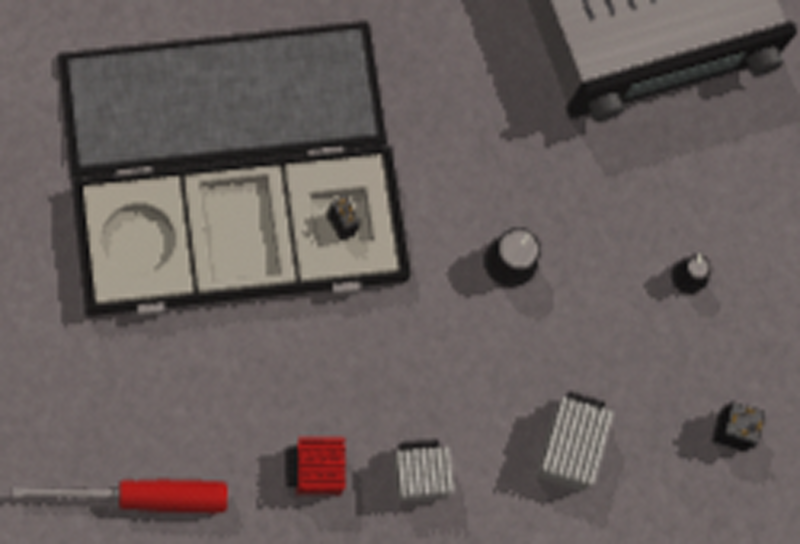

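```bash
python3 - <<'E'
from h import *
t=ctrl.current_time()
ctrl.move_pose([.50,-.2,.28],down(-np.pi/2)); print(ctrl.current_joints(),ctrl.current_time()-t); ctrl.hold(.1)
cap("wrist","w1")
ctrl.move_pose([.56,.0,.28],down(-np.pi/2)); print(ctrl.current_joints(),ctrl.current_time()-t); ctrl.hold(.1)
cap("wrist","w2")
E
```

```text
[-3.81800700e-01  3.02684486e-01  2.70922131e-01  1.53939387e+00
 -3.58698066e-04  2.76076929e+00] 1.6333
[-4.74421309e-05  3.48664583e-01  3.35847967e-01  1.55800202e+00
 -6.34445535e-06 -3.14152420e+00] 6.6333
```

View pics/w1.png

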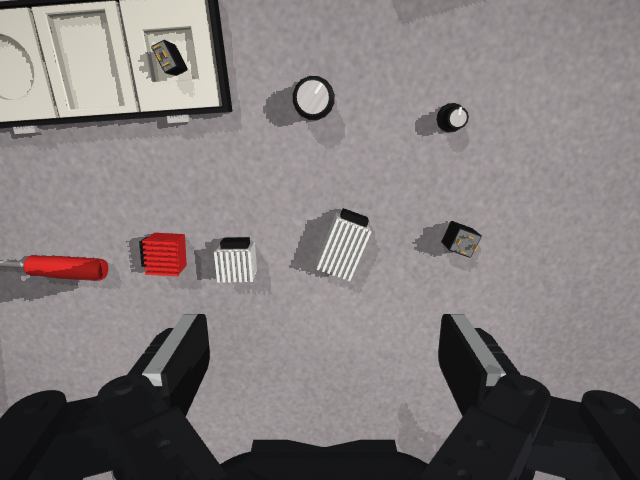

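View pics/w2.png

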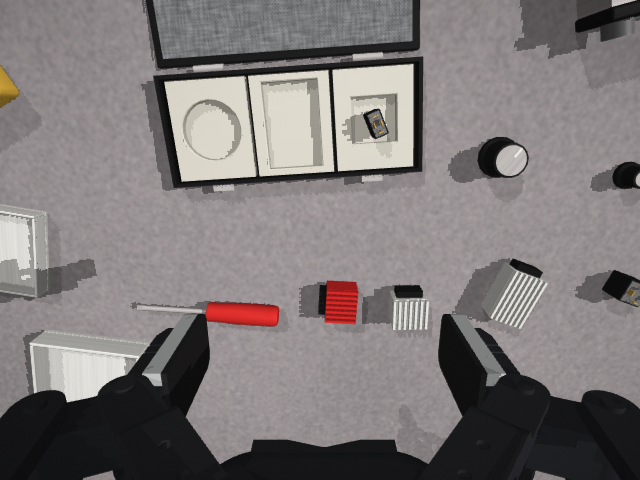

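w1 shows all the loose parts unobstructed. w2 shows the whole case, with the recesses at about (212,129), (291,124) and (373,118) and the narrow relay at (375,123). Next I'll segment these.

```bash
python3 - <<'E'
from h import *
def ld(f):
    d=np.load(f"pics/{f}.npz");return cv2.imread(f"pics/{f}.png"),d["K"],d["T"]
im,K,T=ld("w2")
hsv=cv2.cvtColor(im,cv2.COLOR_BGR2HSV)
for p in [(180,110),(245,95),(212,129),(345,90)]:print(p,im[p[1],p[0]],hsv[p[1],p[0]])
b=im.astype(int)
m=((b.min(2)>165)&(b[:,:,2]-b[:,:,0]>8)).astype(np.uint8)
n,l,s,c=cv2.connectedComponentsWithStats(m)
for i in range(1,n):
    if s[i,4]>500:
        cn=cv2.findContours((l==i).astype(np.uint8),cv2.RETR_EXTERNAL,cv2.CHAIN_APPROX_NONE)[0][0]
        w=pix(K,T,cn[:,0]+0.0,.014)[:,:2].astype(np.float32)
        r=cv2.minAreaRect(w*1000); print(s[i],"rect mm",r)
for f,rois in [("w1",dict(cube=(435,205,60,65),ml=(300,195,85,100),ms=(205,225,65,70),kl=(285,65,60,65),ks=(430,95,45,45),nr=(140,25,60,60))),("w2",dict(sq=(335,75,80,90)))]:
    im,K,T=ld(f)
    for k,(x,y,w,h) in rois.items():
        cv2.imwrite(f"pics/z_{f}_{k}.png",cv2.resize(im[y:y+h,x:x+w],None,fx=5,fy=5,interpolation=cv2.INTER_CUBIC))
row=[cv2.resize(cv2.imread(f"pics/z_{a}.png"),(266,266)) for a in ["w1_cube","w1_ml","w1_ms","w1_kl","w1_nr","w2_sq"]]
cv2.imwrite("pics/mos.png",np.vstack([np.hstack(row[:3]),np.hstack(row[3:])]))
E
```

```text
(180, 110) [200 212 217] [ 21  20 217]
(245, 95) [204 216 220] [ 23  19 220]
(212, 129) [202 215 219] [ 23  20 219]
(345, 90) [206 218 222] [ 23  18 222]
[ 333   64   80  107 6074] rect mm ((631.5693359375, -50.94927978515625), (100.16460418701172, 79.55393981933594), 3.829848527908325)
[ 248   70   86  106 6568] rect mm ((625.9296264648438, 33.12187957763672), (100.1352310180664, 79.952392578125), 3.7869913578033447)
[ 165   77   91  104 7014] rect mm ((620.335693359375, 117.33567810058594), (100.08551788330078, 80.70112609863281), 3.8296713829040527)
```

View pics/mos.png

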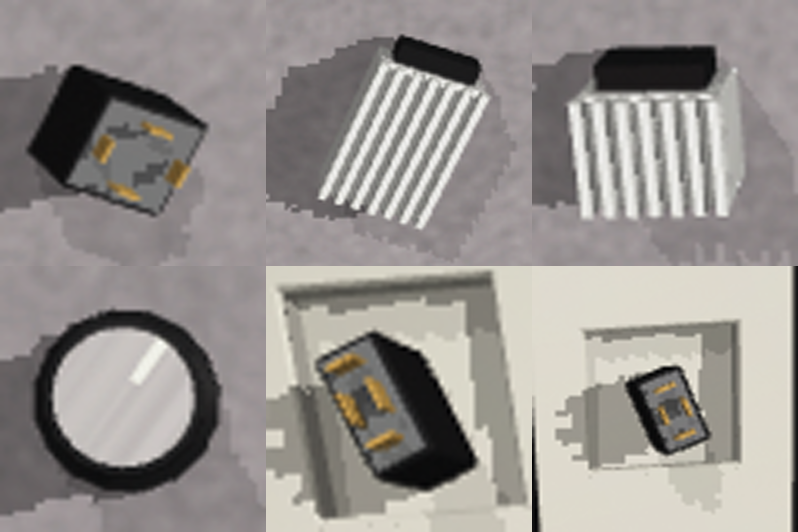

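```bash
python3 - <<'E'
from h import *
def ld(f):
    d=np.load(f"pics/{f}.npz");return d["K"],d["T"]
def corners(f,roi,off,pts,z):
    K,T=ld(f);x,y,w,h=roi
    p=np.array(pts,float)-off
    uv=np.c_[x+p[:,0]*w/266-.5,y+p[:,1]*h/266-.5]
    W=pix(K,T,uv,z)[:,:2]*1000
    return W
def rep(n,W):
    e=np.roll(W,-1,0)-W
    print(n,"c",W.mean(0).round(1),"edges",np.linalg.norm(e,axis=1).round(1),"ang",(np.degrees(np.arctan2(e[:,1],e[:,0]))%180).round(1))
rep("cube",corners("w1",(435,205,60,65),(0,0),[(112,97),(207,125),(157,214),(68,185)],.03))
W=corners("w1",(300,195,85,100),(266,0),[(390,65),(488,93),(425,226),(320,196)],.032);rep("ml",W)
b=(W[2]+W[3])/2;a=(W[0]+W[1])/2-b;a/=np.linalg.norm(a);print("ml centre",b+35*a,np.degrees(np.arctan2(a[1],a[0])))
rep("nr1",corners("w1",(140,25,60,60),(266,266),[(318,362),(373,333),(432,440),(378,475)],.034))
rep("nr2",corners("w2",(335,75,80,90),(532,266),[(628,378),(682,366),(708,436),(660,453)],.034))
print("knob",corners("w1",(285,65,60,65),(0,266),[(124,394)],.034))
print("msmid",corners("w1",(205,225,65,70),(532,0),[(570,100),(718,100),(725,216),(585,216)],.032).mean(0))
K,T=ld("w2")
for p in [(503,160,.034)]: print("knob w2",pix(K,T,p[:2],p[2])*1000)
E
python3 - <<'E'
import sys;sys.path.insert(0,'.')
from h import *
im=cv2.imread("pics/w1.png");b=im.astype(int);d=np.load("pics/w1.npz")
roi=np.zeros(im.shape[:2],bool);roi[70:125,290:338]=1
m=((b.min(2)>150)&roi).astype(np.uint8);m=cv2.morphologyEx(m,cv2.MORPH_OPEN,np.ones((3,3)))
n,l,s,c=cv2.connectedComponentsWithStats(m);i=1+s[1:,4].argmax();print(s[i],c[i],pix(d["K"],d["T"],c[i],.034)*1000)
E
```

```text
cube c [ 442.1 -355. ] edges [25.3 26.8 24.4 25.9] ang [ 72.1 159.4  70.1 161.2]
ml c [ 434.8 -222.7] edges [35.8 61.8 39.9 61.4] ang [ 70.9 160.6  70.1 156.8]
ml centre [ 438.70056324 -224.25325466] -21.29788832435691
nr1 c [628.8 -50.8] edges [13.5 23.  14.2 24.2] ang [114.1  25.9 119.1  24.3]
nr2 c [628.6 -51.1] edges [16.2 24.  15.2 26.2] ang [103.5  21.4 111.5  23.2]
knob [[ 592.90978414 -189.83561094]]
msmid [ 415.2274035  -100.16726183]
knob w2 [[ 592.39521796 -181.48370229   34.        ]]
[297  80  32  34 828] [312.30193237  96.54830918] [[ 592.20892469 -189.66621004   34.        ]]
```

```bash
python3 - <<'E'
from h import *
im=cv2.imread("pics/top0.png");c=ctrl.capture("top");K,T=c["intrinsics"],c["cam_to_world"]
b=im.astype(int);m=((b.min(2)>125)&(b.max(2)-b.min(2)<25)).astype(np.uint8)
m=cv2.morphologyEx(m,cv2.MORPH_CLOSE,np.ones((3,3)))
n,l,s,ce=cv2.connectedComponentsWithStats(m)
for i in range(1,n):
    if s[i,4]>300:
        cn=cv2.findContours((l==i).astype(np.uint8),cv2.RETR_EXTERNAL,cv2.CHAIN_APPROX_NONE)[0]
        cn=max(cn,key=len)
        w=pix(K,T,cn[:,0]+0.0,.022)[:,:2].astype(np.float32)
        print(s[i],cv2.minAreaRect(w*1000))
im=cv2.imread("pics/w2.png");b=im.astype(int);d=np.load("pics/w2.npz")
m=(b.min(2)>150)&(np.indices(b.shape[:2])[1]>485)&(np.indices(b.shape[:2])[1]<535)&(np.indices(b.shape[:2])[0]<200)&(np.indices(b.shape[:2])[0]>130)
m=cv2.morphologyEx(m.astype(np.uint8),cv2.MORPH_OPEN,np.ones((3,3)));n,l,s,ce=cv2.connectedComponentsWithStats(m);i=1+s[1:,4].argmax()
print("knob w2",s[i],pix(d["K"],d["T"],ce[i],.034)*1000)
E
```

```text
[ 297  159   97   45 2446] ((625.2373046875, 35.316925048828125), (95.9430923461914, 244.38836669921875), 3.784935712814331)
[117 196  37  24 471] ((579.873291015625, 577.8660888671875), (101.0058822631836, 52.631290435791016), 79.08943939208984)
[195 216  35  41 919] ((491.8266906738281, 379.54083251953125), (74.15791320800781, 100.44470977783203), 79.87279510498047)
[440 234  21  27 361] ((436.6263427734375, -222.12277221679688), (40.02248001098633, 60.42156219482422), 69.03129577636719)
[ 216  279   59   64 2372] ((300.7287292480469, 298.97576904296875), (131.1258087158203, 144.25949096679688), 81.74480438232422)
knob w2 [496 146  31  30 708] [[ 592.26829763 -189.60251409   34.        ]]
```

The sizes check out: inserts 100.1 x 80 mm at 84.3 mm spacing, and the knob agrees across both views. First I'll pick the narrow relay at (0.6287,-0.051), closing the jaws along 114°.

```bash
cat >> h.py <<'E'
def st(s=""):
    print(s,"t%.1f"%ctrl.current_time(),"w%.1f"%(ctrl.current_gripper_width()*1e3),"p",np.round(ctrl.current_tcp_pos(),4),"F",np.round(ctrl.current_contact_force(),1))
rad=np.radians
E
python3 - <<'E'
from h import *
ctrl.set_gripper(.040); st()
q=down(rad(114))
ctrl.move_pose([.6287,-.051,.10],q); st("above")
ctrl.move_l([.6287,-.051,.05],vel=.15); cap("wrist","n1")
E
```

```text
t7.5 w40.1 p [0.56 0.   0.28] F [ 0.4 -0.1  0.4]
above t9.8 w39.8 p [ 0.6289 -0.051   0.1003] F [-0.   0.8  0.2]
```

View pics/n1.png

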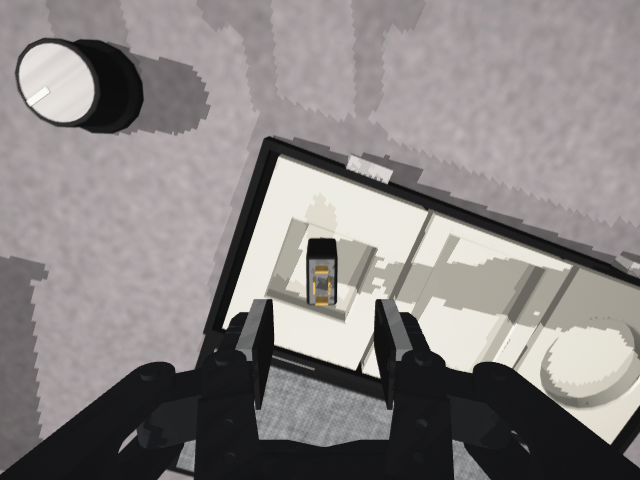

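The relay sits centred between the jaws, aligned and upright at (322,275). I'll descend and grip.

```bash
python3 - <<'E'
from h import *
ctrl.move_l([.6287,-.051,.018],vel=.08); st("down")
ctrl.set_gripper(.0,30); st("grip")
ctrl.move_l([.6287,-.051,.12],vel=.15); st("lift")
q=down(rad(82+10))
ctrl.move_pose([.486,.374,.16],q); st("tray"); cap("wrist","n2"); print(ctrl.current_joints())
E
```

```text
down t10.9 w39.9 p [ 0.6286 -0.051   0.0178] F [-0.2 -0.4  0.1]
grip t11.3 w-0.3 p [ 0.6288 -0.051   0.0182] F [0.4 0.1 0.9]
lift t12.2 w0.2 p [ 0.628  -0.0509  0.1191] F [0.5 0.7 0.1]
tray t13.8 w-0.2 p [0.4865 0.3731 0.1596] F [-0.8 -0.5 -0.4]
[ 6.54090186e-01  4.89882488e-01  2.40138004e-01  1.32156512e+00
 -2.71959012e-04  6.20775971e-01]
```

View pics/n2.png

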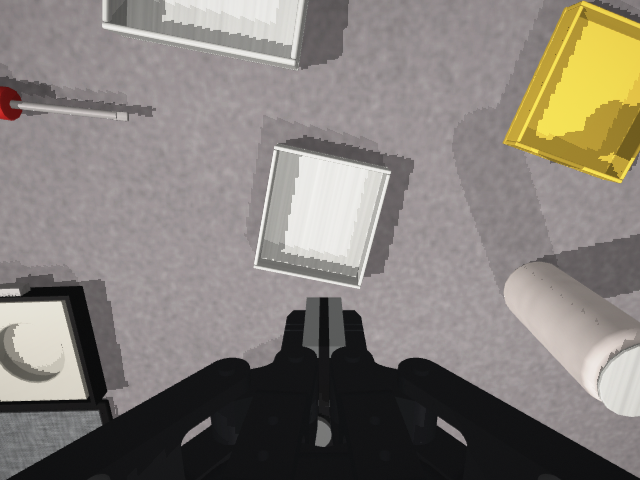

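The gripper closed to 0, so the relay wasn't grasped. The tray corners are visible at (276,147), (390,171), (361,287) and (254,268). I'll look for the relay.

```bash
python3 - <<'E'
from h import *
d=np.load("pics/n2.npz");W=pix(d["K"],d["T"],[(276,147),(390,171),(361,287),(254,268)],.022)*1000
print(W.mean(0),np.linalg.norm(np.roll(W,-1,0)-W,axis=1),W.round())
a,_,_=cap("scene","s1");b,_,_=cap("top","t1")
cv2.imwrite("pics/s1z.png",np.hstack([cv2.resize(a[220:420,270:470],(400,400)),cv2.resize(b[110:210,285:405],(400,400),interpolation=cv2.INTER_CUBIC)]))
E
```

```text
[489.41408444 370.88647773  22.        ] [86.99808062 97.1376164  89.03795148 98.36722897] [[434. 336.  22.]
 [449. 422.  22.]
 [544. 406.  22.]
 [531. 318.  22.]]
```

View pics/s1z.png

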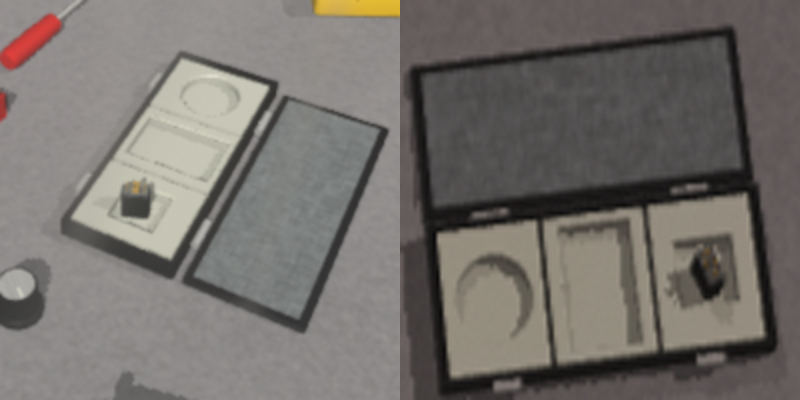

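```bash
python3 - <<'E'
from h import *
d=np.load("pics/n1.npz")
for z in (.034,.042,.018,.05):print(z,proj(d["K"],d["T"],[[.6287,-.051,z]]))
for uv in [(322,261),(322,303),(322,282)]: print(pix(d["K"],d["T"],uv,.034))
for f,c in [("w2",)*2]: 
  d=np.load("pics/w2.npz");print(proj(d["K"],d["T"],[[.6287,-.051,.034],[.6287,-.051,.004]]))
E
python3 -c "
import cv2
a=cv2.imread('pics/n1.png')[220:420,220:420];cv2.imwrite('pics/n1z.png',cv2.resize(a,(600,600),interpolation=cv2.INTER_CUBIC))"
```

```text
0.034 [[323.14622318 279.49521347]]
0.042 [[323.1672886  286.25497628]]
0.018 [[323.10865934 267.44120464]]
0.05 [[323.19013354 293.58577899]]
[[ 0.62008232 -0.05544607  0.034     ]]
[[ 0.64056928 -0.04633839  0.034     ]]
[[ 0.6301473  -0.05097159  0.034     ]]
[[375.73765826 122.62485683]
 [372.25461393 121.90592749]]
```

View pics/n1z.png

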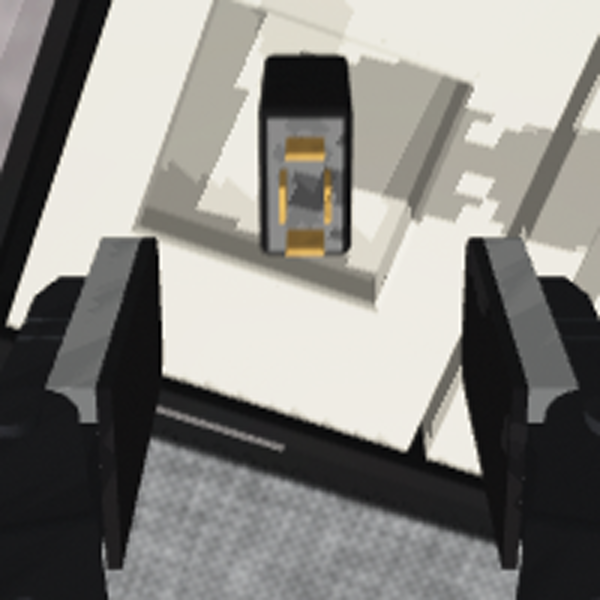

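```bash
python3 - <<'E'
from h import *
c=ctrl.capture("wrist");K,H=c["intrinsics"],c["hand_eye"]
for z in (0,-.005,-.01,-.015,-.02,-.025):
    print(z,proj(K,H,[[-.02,-.011,z],[.02,-.011,z],[-.02,.011,z],[-.0,-.011,z]]).round(1).tolist())
E
```

```text
0 [[278.0, 271.0], [368.2, 271.0], [279.7, 315.4], [323.2, 271.0]]
-0.005 [[276.8, 275.4], [369.5, 275.4], [278.5, 320.8], [323.2, 275.4]]
-0.01 [[275.5, 280.0], [370.8, 280.0], [277.3, 326.5], [323.2, 280.0]]
-0.015 [[274.1, 284.9], [372.2, 284.9], [276.0, 332.5], [323.2, 284.9]]
-0.02 [[272.6, 290.1], [373.7, 290.1], [274.7, 338.9], [323.2, 290.1]]
-0.025 [[271.1, 295.6], [375.3, 295.6], [273.2, 345.6], [323.2, 295.6]]
```

```bash
python3 - <<'E'
from h import *
d=np.load("pics/s1.npz");p=ctrl.current_tcp_pos();K,T=d["K"],d["T"]
a=cv2.imread("pics/s1.png")
for dz,col in [(0,(0,0,255)),(.019,(0,255,0)),(.038,(255,0,0))]:
    u=proj(K,T,[p+[0,0,dz]])[0];print(dz,u);cv2.circle(a,tuple(int(round(x*1)) for x in u),1,col,-1)
u=proj(K,T,[p])[0].astype(int)
z=a[u[1]-90:u[1]+60,u[0]-100:u[0]+100];cv2.imwrite("pics/s1g.png",cv2.resize(z,None,fx=4,fy=4,interpolation=cv2.INTER_NEAREST))
E
```

```text
0 [375.47859259 138.28808757]
0.019 [375.9815787  130.91852665]
0.038 [376.49536731 123.39069172]
```

View pics/s1g.png

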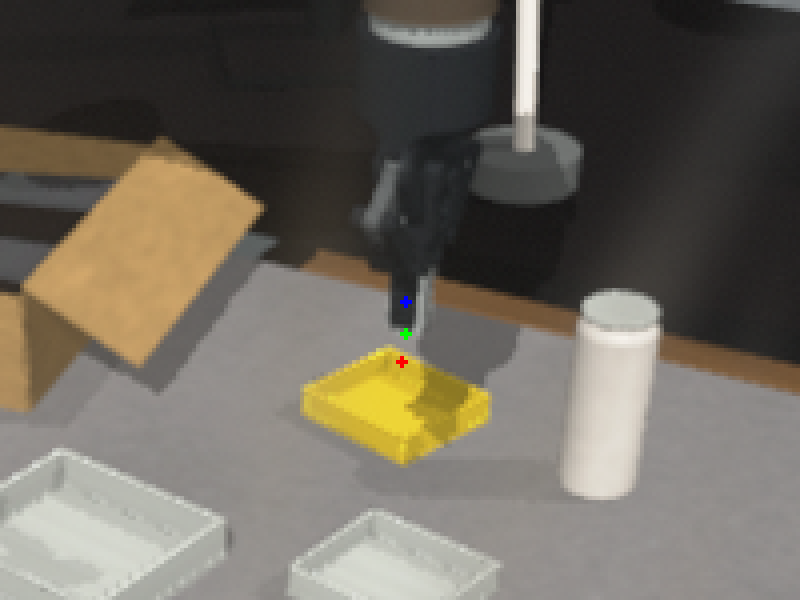

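The scene view settles it. The real fingertips sit about 21 mm behind the reported TCP, so the green +19 mm mark falls right at the tips. That explains why the fingers closed above the relay, which still stands upright and unmoved. I'll retry lower, feeling for contact as I go down.

```bash
cat >> h.py <<'E'
def feel(x,y,z0,z1,thr=4,step=.0015,vel=.06):
    """go down in steps until contact"""
    ctrl.move_l([x,y,z0],vel=.12); f0=ctrl.current_contact_force()[2]
    z=z0
    while z>z1+1e-6:
        z=max(z1,z-step); ctrl.move_l([x,y,z],vel=vel)
        f=ctrl.current_contact_force()[2]-f0
        if abs(f)>thr: print("contact at",round(z,4),"f",round(f,1)); return z
    print("no contact to",z); return None
E
python3 - <<'E'
from h import *
ctrl.set_gripper(.032)
x,y=.6292,-.051
ctrl.move_pose([x,y,.08],down(rad(114))); st("above")
z=feel(x,y,.010,-.008); st()
cap("wrist","n3")
E
```

```text
above t16.1 w31.9 p [ 0.6294 -0.05    0.0803] F [-0.3  0.8  0.2]
contact at -0.0065 f 4.5
 t19.6 w31.6 p [ 0.6296 -0.051  -0.0055] F [-1.5 -0.2  4.2]
```

View pics/n3.png

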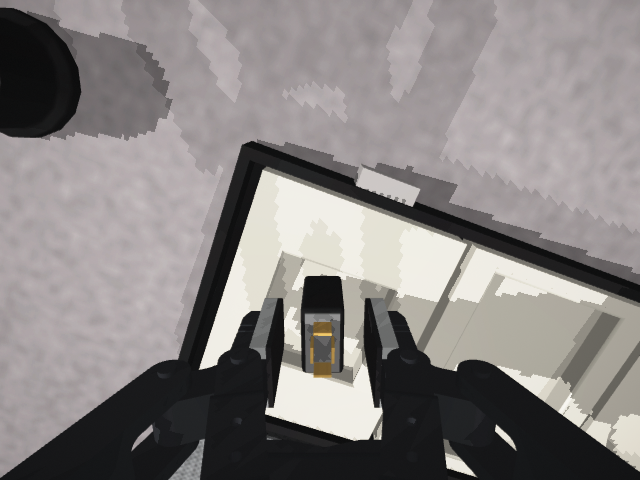

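Contact with the insert top (z=14 mm) came at TCP -5.5 mm, so the tips are about 20 mm behind the reported TCP. The relay is between the pads. I'll raise 3 mm and grip.

```bash
python3 - <<'E'
from h import *
x,y=.6292,-.051
ctrl.move_l([x,y,-.0025],vel=.05)
ctrl.set_gripper(.0,25); st("grip")
ctrl.move_l([x,y,.06],vel=.15); st("lift"); cap("wrist","n4")
E
```

```text
grip t20.2 w14.4 p [ 0.6291 -0.051  -0.0027] F [ 0.6 -0.2  0.2]
lift t20.7 w14.5 p [ 0.6289 -0.051   0.0596] F [-0.8  0.1 -0.1]
```

View pics/n4.png

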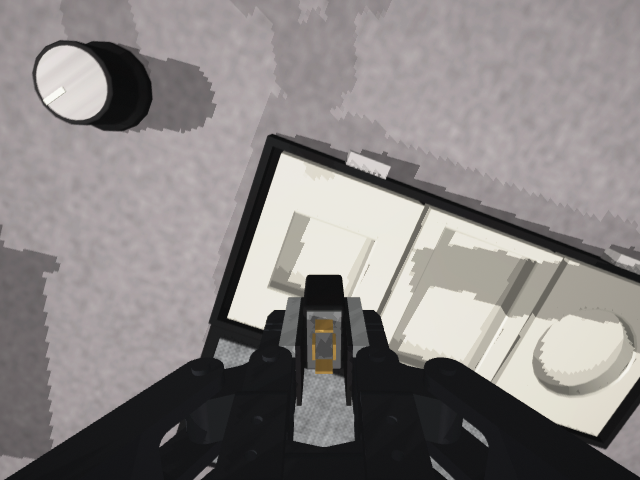

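Holding at 14.4 mm width, upright. Placing it in the tray at (0.489,0.371).

```bash
python3 - <<'E'
from h import *
x,y=.489,.371
ctrl.move_l([.6289,-.051,.09],vel=.2)
ctrl.move_pose([x,y,.09],down(rad(80))); st("tray")
ctrl.move_l([x,y,.010],vel=.15)
z=feel(x,y,.004,-.005,thr=3,step=.0015); st()
ctrl.set_gripper(.030); st("rel")
ctrl.move_l([x,y,.09],vel=.2); cap("wrist","n5"); st()
E
```

```text
tray t22.7 w14.2 p [0.4894 0.3702 0.0896] F [-0.   0.6 -0.7]
no contact to -0.005
 t25.1 w14.2 p [ 0.4889  0.3709 -0.0052] F [-0.8  0.7 -0.4]
rel t25.4 w30.1 p [ 0.4891  0.3711 -0.0049] F [-0.  -0.7  0.6]
 t26.1 w29.8 p [0.488  0.3702 0.0883] F [ 0.5 -0.  -0.7]
```

View pics/n5.png

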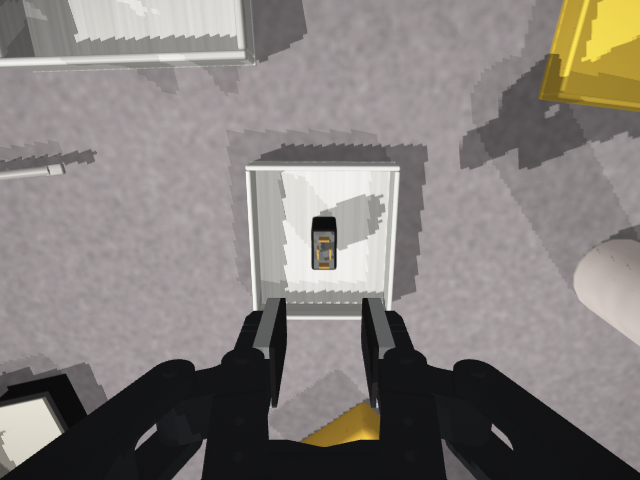

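The narrow relay stands in the tray at (323,245). Next is the cube relay.

```bash
python3 - <<'E'
from h import *
x,y=.442,-.355
ctrl.move_l([.488,.37,.13],vel=.25)
ctrl.set_gripper(.048)
ctrl.move_pose([x,y,.09],down(rad(-19))); st("above")
ctrl.move_l([x,y,.04],vel=.15); cap("wrist","c1")
E
```

```text
above t29.3 w48.3 p [ 0.4426 -0.3543  0.0901] F [ 0.2 -0.  -0.1]
```

View pics/c1.png

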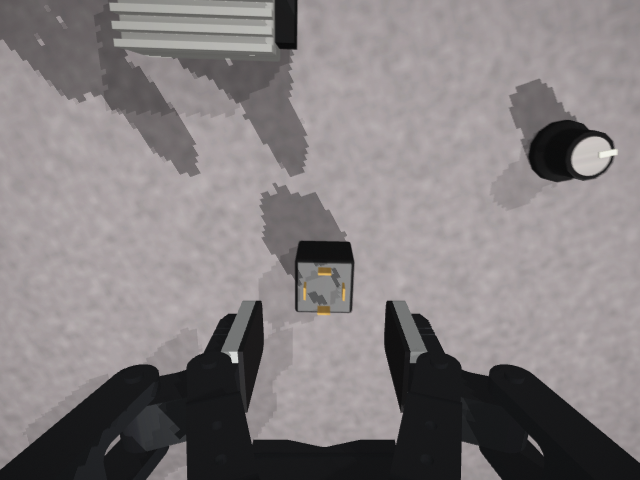

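The cube is centred and square to the jaws at (324,288).

```bash
python3 - <<'E'
from h import *
x,y=.442,-.355
ctrl.move_l([x,y,-.004],vel=.1)
ctrl.set_gripper(.0,25); st("grip")
ctrl.move_l([x,y,.09],vel=.2); st("lift")
x,y=.6314,-.0509
ctrl.move_pose([x,y,.09],down(rad(3.8))); st("sq")
ctrl.move_l([x,y,.02],vel=.15); cap("wrist","c2")
E
```

```text
grip t30.8 w27.3 p [ 0.4428 -0.3557 -0.0029] F [-1.3 -0.5  3.3]
lift t31.4 w27.3 p [ 0.4415 -0.3546  0.0892] F [-0.3  0.7 -0.7]
sq t32.7 w27.3 p [ 0.6308 -0.0522  0.0896] F [ 0.2 -0.4 -0. ]
```

View pics/c2.png

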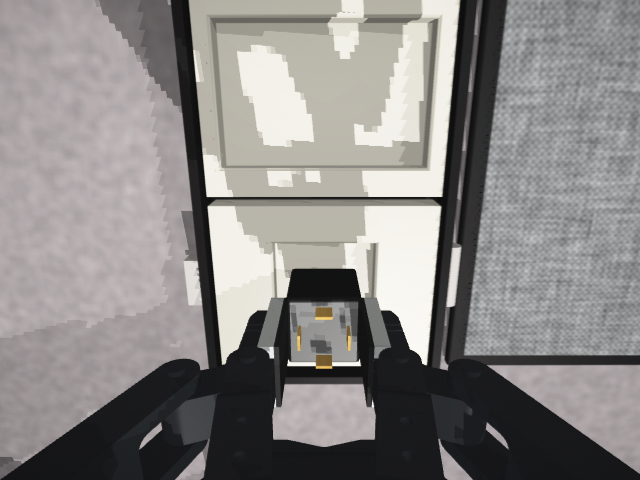

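The cube is over the square recess, aligned in x. Lowering it until it touches.

```bash
python3 - <<'E'
from h import *
x,y=.6314,-.0509
z=feel(x,y,.008,-.003,thr=3,step=.0015); st()
ctrl.set_gripper(.036); st("rel")
ctrl.move_l([x,y,.09],vel=.2); cap("wrist","c3"); st()
E
```

```text
contact at 0.0035 f 8.8
 t34.4 w27.4 p [ 0.6317 -0.0509  0.0051] F [-2.1  0.6  7.8]
rel t34.6 w36.1 p [ 0.6312 -0.0509  0.0032] F [-0.2 -0.   0.4]
 t35.3 w36.1 p [ 0.6302 -0.0508  0.0882] F [-0.6 -0.   0.1]
```

View pics/c3.png

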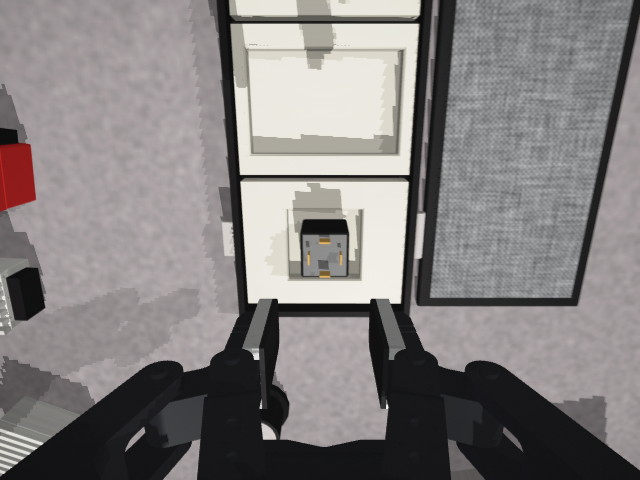

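```bash
python3 - <<'E'
from h import *
d=np.load("pics/c3.npz");K,T=d["K"],d["T"]
M=R.from_euler('z',3.8,degrees=True).as_matrix()
for dz in (.0,.004):
  for z in (.004,.034):
    P=np.array([[a*.014,b*.014,z+dz] for a,b in [(-1,1),(1,1),(1,-1),(-1,-1)]])@M.T+[.6316,-.0509,0]
    print(dz,z,proj(K,T,P).round(1).tolist())
P=np.array([[a*.0225,b*.0225,.014] for a,b in [(-1,1),(1,1),(1,-1),(-1,-1)]])@M.T+[.6316,-.0509,0]
print("rec",proj(K,T,P).round(1).tolist())
a=cv2.imread("pics/c3.png")[190:300,270:380]
b,_,_=cap("scene","s3")
cv2.imwrite("pics/c3z.png",np.hstack([cv2.resize(a,(400,400),interpolation=cv2.INTER_CUBIC),cv2.resize(b[290:350,310:370],(400,400),interpolation=cv2.INTER_CUBIC)]))
E
```

```text
0.0 0.004 [[302.5, 217.6], [346.0, 217.6], [345.2, 258.4], [303.2, 258.3]]
0.0 0.034 [[299.8, 230.6], [348.7, 230.6], [347.7, 275.9], [300.7, 275.8]]
0.004 0.004 [[302.2, 219.1], [346.3, 219.2], [345.5, 260.5], [302.9, 260.4]]
0.004 0.034 [[299.4, 232.6], [349.1, 232.6], [348.1, 278.5], [300.3, 278.5]]
rec [[287.7, 208.2], [360.9, 208.3], [358.9, 276.0], [289.5, 276.0]]
```

View pics/c3z.png

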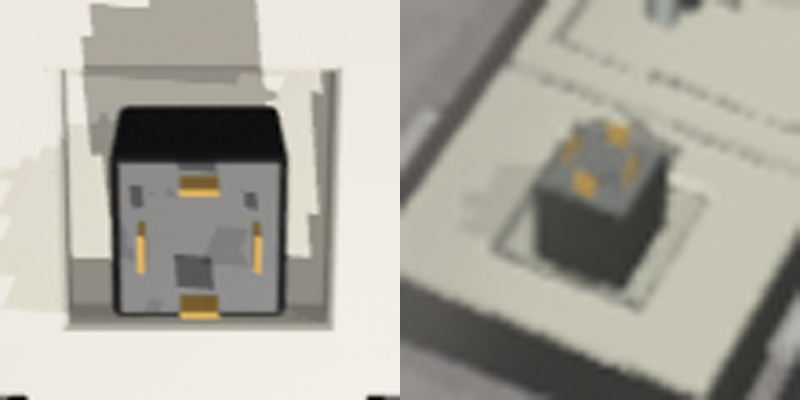

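The cube is level, 45–46 px wide as expected, and clear of all recess edges, so it's seated. Next is the large knob.

```bash
python3 - <<'E'
from h import *
x,y=.5922,-.1897
ctrl.set_gripper(.060)
ctrl.move_pose([x,y,.08],down(rad(3.8))); st("above")
ctrl.move_l([x,y,.03],vel=.15); cap("wrist","k1")
ctrl.move_l([x,y,-.004],vel=.1); st("down")
ctrl.set_gripper(.0,25); st("grip")
ctrl.move_l([x,y,.09],vel=.2); st("lift")
x,y=.6203,.1173
ctrl.move_pose([x,y,.09],down(rad(3.8))); st("rd")
ctrl.move_l([x,y,.02],vel=.15); cap("wrist","k2")
E
python3 -c "
import cv2,numpy as np
cv2.imwrite('pics/k12.png',np.hstack([cv2.resize(cv2.imread(f'pics/k{i}.png'),(400,300)) for i in (1,2)]))"
```

```text
above t36.3 w60.0 p [ 0.592  -0.1904  0.0801] F [0.9 0.5 0.8]
down t37.3 w59.9 p [ 0.5924 -0.1898 -0.0037] F [ 0.2 -0.6 -0.1]
grip t37.7 w34.5 p [ 0.5932 -0.19   -0.0028] F [0.3 0.4 4.9]
lift t38.3 w34.1 p [ 0.5915 -0.1895  0.0891] F [-0.5 -0.1 -1.3]
rd t39.5 w33.9 p [0.6202 0.116  0.0895] F [-0.1 -0.6 -0.7]
```

View pics/k12.png

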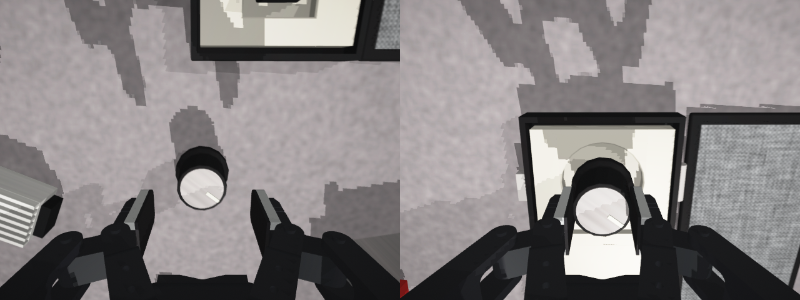

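The knob is held upright over the round recess. Lowering it.

```bash
python3 - <<'E'
from h import *
x,y=.6203,.1173
z=feel(x,y,.008,-.003,thr=3,step=.0015); st()
ctrl.set_gripper(.046); st("rel")
ctrl.move_l([x,y,.09],vel=.2); cap("wrist","k3"); st()
E
```

```text
contact at 0.0035 f 8.8
 t41.1 w34.2 p [0.6207 0.1174 0.0052] F [-2.7 -0.3  8.5]
rel t41.4 w45.8 p [0.6201 0.1172 0.0031] F [-0.3  0.2  0.2]
 t42.0 w46.0 p [0.619  0.117  0.0882] F [-0.4 -0.1 -0.7]
```

View pics/k3.png

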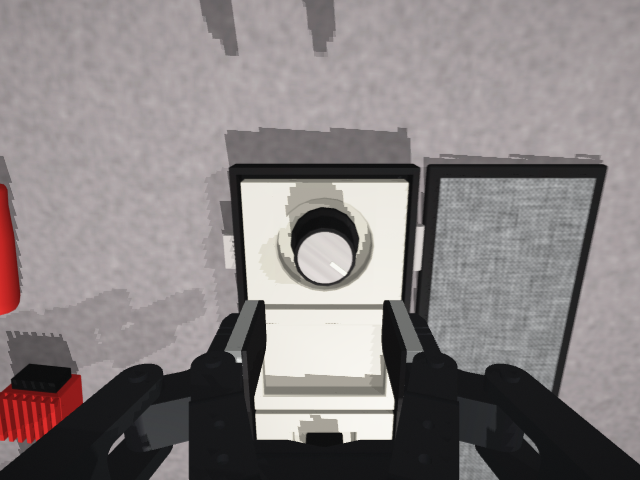

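The knob sits inside the round recess, clear all round. The long module is last.

```bash
python3 - <<'E'
from h import *
x,y=.4387,-.2243
ctrl.move_l([.619,.117,.12],vel=.25)
ctrl.set_gripper(.062)
ctrl.move_pose([x,y,.09],down(rad(69.3))); st("above")
ctrl.move_l([x,y,.04],vel=.15); cap("wrist","m1")
E
```

```text
above t44.2 w61.9 p [ 0.4393 -0.2241  0.0902] F [-0.1  0.1 -0.2]
```

View pics/m1.png

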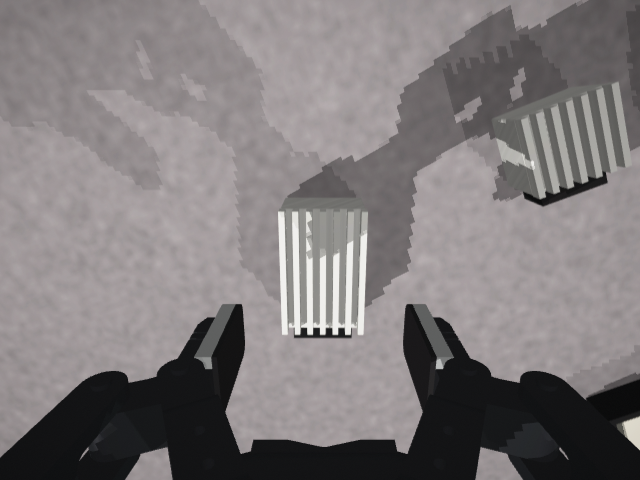

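```bash
python3 - <<'E'
from h import *
d=np.load("pics/m1.npz")
W=pix(d["K"],d["T"],[(278,210),(368,210),(365,335),(281,335)],.032)*1000;print(W.round(1))
a=np.array([np.cos(rad(-20.7)),np.sin(rad(-20.7))]);print((W[0]+W[1])[:2]/2+35*a,np.linalg.norm(W[0]-W[1]),np.linalg.norm(W[1]-W[2]))
x,y=.4387,-.2243
ctrl.move_l([x,y,-.004],vel=.1); st("down")
ctrl.set_gripper(.0,40); st("grip")
ctrl.move_l([x,y,.09],vel=.2); st("lift"); cap("wrist","m2")
E
```

```text
[[ 397.4 -229.5   32. ]
 [ 411.5 -192.2   32. ]
 [ 470.5 -213.7   32. ]
 [ 455.9 -252.3   32. ]]
[ 437.16873134 -223.20513216] 39.845978191709825 62.83560286284475
down t45.3 w62.1 p [ 0.4392 -0.2245 -0.0035] F [-0.6 -0.2 -0.6]
grip t45.6 w39.0 p [ 0.4397 -0.2247 -0.0029] F [0.7 0.4 5.7]
lift t46.3 w38.7 p [ 0.4379 -0.224   0.0891] F [-0.1 -0.8 -2.7]
```

View pics/m2.png

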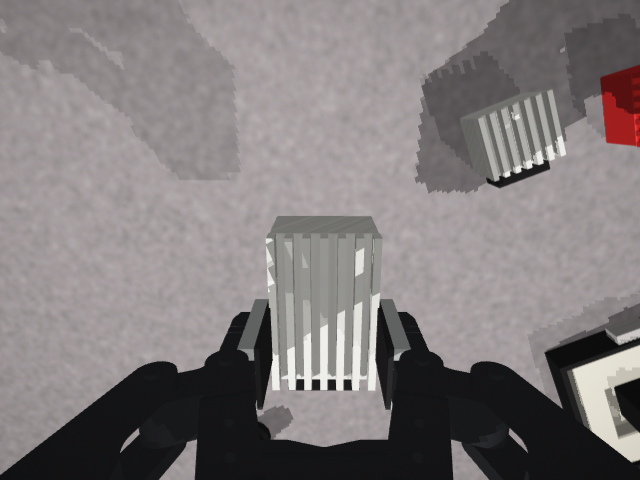

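The module is held level (38.9 mm, 40 nominal), with its centre about 1.5 mm behind the grasp. I'll compensate for that when placing.

```bash
python3 - <<'E'
from h import *
x,y=.6273,.0332
ctrl.move_pose([x,y,.09],down(rad(93.8))); st("lg")
ctrl.move_l([x,y,.02],vel=.15); cap("wrist","m3")
E
```

```text
lg t47.5 w38.9 p [0.6265 0.0319 0.0895] F [-1.2 -0.2 -1.4]
```

View pics/m3.png

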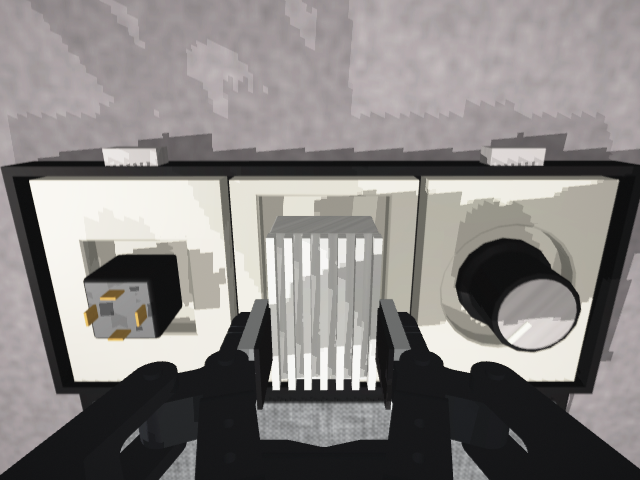

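```bash
python3 - <<'E'
from h import *
x,y=.6273,.0332
z=feel(x,y,.008,-.003,thr=4.5,step=.0015); st()
ctrl.set_gripper(.050); st("rel")
ctrl.move_l([x,y,.09],vel=.2); cap("wrist","m4"); st()
ctrl.move_pose([.45,.03,.28],down(rad(90))); ctrl.hold(.2);cap("wrist","e1");cap("top","e2");cap("scene","e3");st()
E
```

```text
contact at 0.0035 f 7.6
 t49.2 w38.7 p [0.6276 0.0333 0.0052] F [-3.1 -0.4  6.3]
rel t49.5 w50.3 p [0.6273 0.0332 0.0034] F [-0.2  0.  -0.6]
 t50.1 w50.1 p [0.626  0.0331 0.0882] F [-0.4 -0.2 -0.4]
 t51.5 w49.8 p [0.4502 0.03   0.2791] F [ 0.4 -0.2 -0.2]
```

View pics/m4.png

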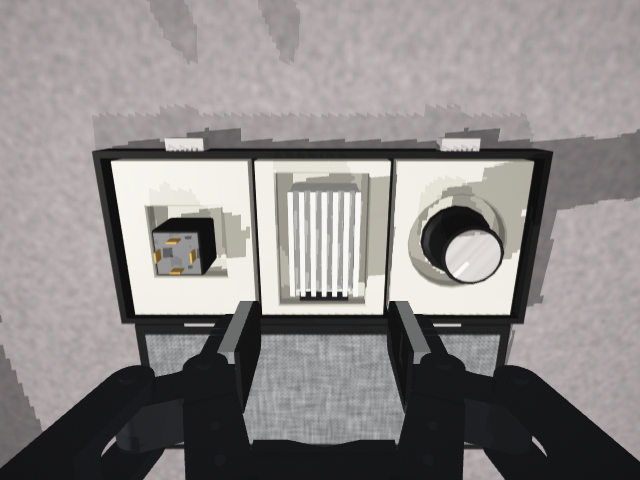

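View pics/e3.png

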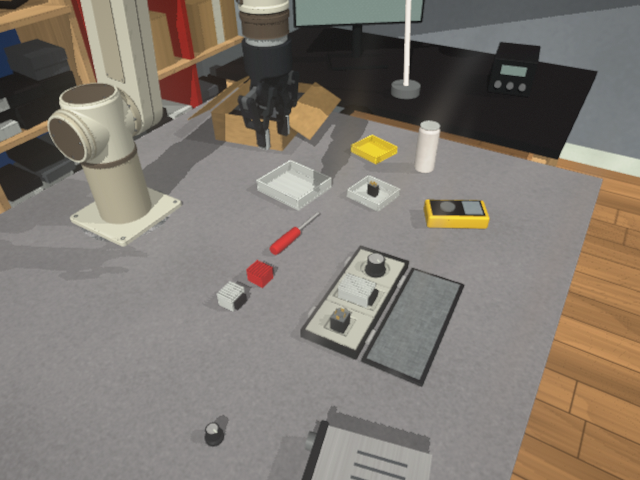

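View pics/e2.png

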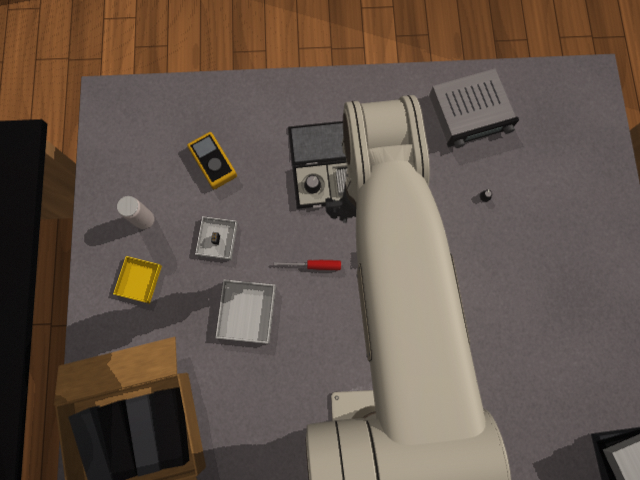

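```bash
python3 - <<'E'
from h import *
d=np.load("pics/m4.npz");K,T=d["K"],d["T"]
M=R.from_euler('z',3.8,degrees=True).as_matrix();c=np.array([.6259,.0331,0])
def p(a,b,z):return proj(K,T,[M@[a,b,z]+c])[0].round(1).tolist()
print("recess",p(-.0425,.0275,.014),p(.0425,-.0275,.014))
print("top rear seated",p(-.035,.02,.036),p(-.035,-.02,.036),"4mm high",p(-.035,.02,.040),p(-.035,-.02,.040))
print("bottom rear",p(-.035,.02,.004),p(-.035,-.02,.004)," fin end",p(.0265,.02,.036))
a=cv2.imread("pics/m4.png")[150:320,100:550];cv2.imwrite("pics/m4z.png",cv2.resize(a,(796,301),interpolation=cv2.INTER_CUBIC))
a=cv2.imread("pics/e3.png")[235:360,295:420];cv2.imwrite("pics/e3z.png",cv2.resize(a,(600,600),interpolation=cv2.INTER_CUBIC))
E
```

```text
recess [369.0, 173.1] [281.6, 301.8]
top rear seated [359.3, 192.4] [286.8, 192.4] 4mm high [360.0, 193.8] [286.2, 193.8]
bottom rear [354.9, 182.8] [291.2, 182.8]  fin end [356.5, 294.1]
```

View pics/m4z.png

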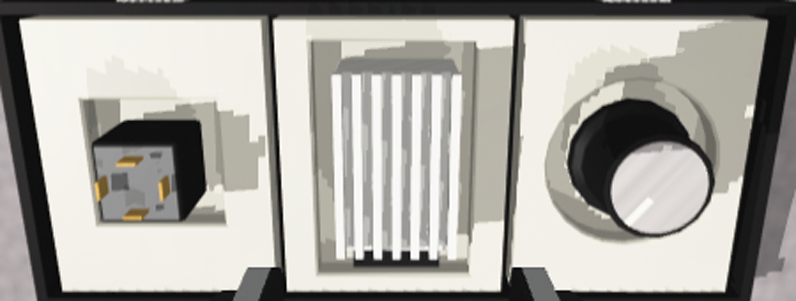

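View pics/e3z.png

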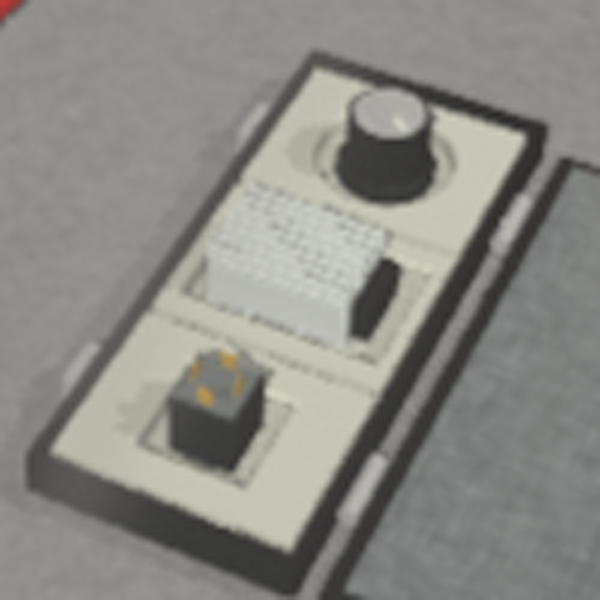

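All three parts stand level inside their recesses with clear margins. The narrow relay is in the small aluminium tray, and the look-alikes haven't moved. Handing in.

```bash
python3 - <<'E'
from h import *
ctrl.job_done(); st("done")
E
```

```text
the job is handed in; nothing more can be done
the job is handed in; nothing more can be done
```

The job is done and handed in at about 52 s of the 106 s allowed. No verdict is reported at hand-in.

- **Order:** I took the narrow relay out of the square compartment and stood it in the small aluminium tray. Then the cube relay went into the square compartment, the large knob into the round one, and the long module into the long one.
- **Last checks:** The final pictures show all three parts upright and level, inside their recesses with clear margins. The narrow relay stands in the tray. The small knob, short module and red look-alike were not touched.
- **First grasp missed:** The first grasp of the narrow relay closed on air. The real fingertips sit about 20 mm behind the reported TCP, which disagrees with the description. I confirmed this in the scene view and by touching the insert top, used that offset from then on, and the relay had not moved.
- **Other disagreements:**
  - The three kit parts touched down 2–4 mm higher than I expected, all at the same height. I put this down to the fingers pushing down on the parts as they close.
  - The narrow relay gave no contact signal in the tray even slightly below its expected height. The picture afterwards showed it standing.
  - The knob read 34 mm wide in the grip against 36 mm nominal.
- **Not measured:** Seating on the compartment floors is judged from the pictures and the parts' fit, because a few millimetres of height is near the limit of what the cameras can resolve.

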